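Pack the lunch case and shut it

ROBOT

A 6-joint arm with a two-finger parallel gripper is mounted at the origin on the work surface. World frame = base frame: x ahead of the robot, y to its left, z up, the work surface at z = 0. Lengths are in mm, angles in rad, forces in N, time in s.
With the tool pointing down it reaches from about 375 to 975 mm from the base axis. Payload 3.8 kg.
Tool frame: the origin (TCP) lies midway between the tips of the shut fingers; the grasp point (between the pads) lies 19 mm behind it; z points along the fingers, y is the line along which they close (so a half turn about z gives the same grasp; the last joint's range is limited). The gripper opens to 85 mm and grips with 20 to 120 N. Pads are 22 mm wide; open, the fingers measure 114 mm over their backs; the gripper's body (76 mm by 85 mm) begins 54 mm behind the grasp point. The pads swing forward as they close: fully open they stand 13 mm farther back than shut.
Start: joints at [1.064, 0.264, 1.604, -0, 1.274, -0.037], TCP at [305.575, 601.865, 231.28] pointing down, gripper open.
Joint ranges: [-2.63, 2.63], [-0.94, 2.18], [0.31, 2.57], [-1.31, 4.45], [0, 2.66], [-2.55, 2.55]. Speed limits (rad/s): [2.57, 2.57, 3.14, 3.14, 3.14, 3.14].

INTERFACE

Orientations are given as a unit quaternion [w, x, y, z].
In Python, from station import r gives the robot as it stands. The module is installed in compiled form; this text tells all that it offers.
- The arm moves only by the tool step_arm, never from a script. Its argument "series" is one flat list of numbers, 7 for each row, row after row: the turn, a rotation vector about the tool's x, y, z in units of 6 degrees (1.0 is 6 degrees), then the shift along the tool's x, y, z in units of 30 mm (1.0 is 30 mm), then the finger opening in mm, from 0 to 85.4. A call has 1 to 12 rows; each row shifts and turns the commanded pose from where the row before left it, along the tool's axes as they then stand; what a row does not reach is not made up. A row lasts 1/12 s, in which the tool goes at most 41.7 mm and 7.16 degrees, less where a joint would pass 70% of its speed; a pose out of reach is approached as far as the arm can. A call is refused whole if a number of a shift passes 1 or a number of a turn 1, either way. A call with a gripper value outside its range is refused whole. The fingers move at their own pace and stop on an object; the grip force is fixed at half the most. Time passes only in rows, so rows that do not move let the fingers close. It gives the time, the measured TCP pose, the force, the opening and the grip force at its end, in the units of the state.
- r.read_state(): the state, without advancing time (a new reading comes with each control period).
- r.get_image(name): name is "scene" or "top" or "wrist"; returns the picture (384x512x3 uint8, red, green, blue); there is no depth.
- r.calibration(name): a dict with "K" (3x3 intrinsics, pixels), "k1" (the pictures are not rectified: a ray, as slopes to the right and down, at radius r is drawn at 1 + k1 r^2 times it, then the intrinsics apply), "origin" and "rotation" of the camera in the world. Camera axes: x right, y down, z forward; pixel columns grow to the right and rows downward; lengths in mm; the calibration is good to about 2 mm. A picture is of the moment at which its call begins: read the wrist's pose just before it. calibration takes no time and is no camera call; for the wrist camera it gives the pose at the moment of the call.
- r.sign_off(): hands the job in; it is judged then, once.
The state is a dict: "time_s": time; "joints": joint angles; "joint_velocities": joint speeds; "effort": joint torques, N m; "tcp_pos": TCP position; "ee_rot": TCP orientation; "force": force on the tool from outside, world axes, zero at the start; "moment": the same for the moment, N m; "width": finger opening in mm; "grip_force": force on a finger pad.
Only numpy, scipy, OpenCV 4.12 (cv2) and the standard library are available. Lean on these libraries where they do the work, as an engineer would, in place of code of your own. Each camera call takes 0.05 s, during which the arm holds its last target. There are 200 camera calls.

TASK

Pack the open lunch case, left and right being as seen from its front (the side away from the hinge): the food box lies lengthwise front to back along the left side with the ice pack laid flat on top of it, the snack pot stands at the front right with the dressing pot behind it, and the cutlery case lies lengthwise front to back between the food box and the two pots. Everything must sit flat on the floor of the case, the ice pack flat on the food box, so that nothing stands above the rim; when all five are in, close the lid fully. Leave the soy bottle and the tumbler where they stand.

Things in the scene. Friction and masses are not known exactly. Their poses are not given: they have to be found in the camera images.
- lunch_case: Lunch case: fixed open tin box 158 front to back (x) x 268 wide (y) x 60 high, walls and floor 4 thick (inside 150 x 260, 56 deep). Origin: centre of its underside. +x points to the back (hinge side, away from the robot), +y to the LEFT seen from the front. It stands on the left or right half of the worktop, turned up to 0.2 rad. Lid hinge line: x = +79, z = 60.5, along y.
- lid (a joint): Lid angle, rad: 0 shut on the rim, 1.57 upright, at most 1.95; starts at 1.7 to 1.9. The lid is a plate 158 x 268 x 5. Stiff hinge: it stays at any angle and takes 1 to 3 N at its front edge to swing. It closes by pushing its outer face (the one towards +x when open) towards the front, then down.
- lid_tab (a point): Middle of the outer end of the thumb tab on the lid's front edge, on the lid's outer (upper) face. The tab is 50 wide (y), 5 thick and stands 14 out from the lid's edge, so this point is 172 from the hinge line; with the lid open it is the lid's topmost point.
- food_box: Food box: steel box with white clip-on lid, 105 long (its x) x 60 wide (its y) x 35 high, 0.24 kg (varies by a third). Origin: centre of its underside. It can be gripped across its 60 mm width by the white lid (top 9 mm, 1.5 mm proud of the body on each side) or lower.
- ice_pack: Ice pack: flat white hard-plastic freezer block with grey ribs and filler plug, 90 long (its x) x 55 wide (its y) x 14 thick, edges rounded. Origin: centre of its underside.
- cutlery_case: Cutlery case: slim plain wooden case, 135 long (its x) x 28 wide (its y) x 22 high, rounded edges. Origin: centre of its underside.
- snack_pot: Snack pot: the larger round steel pot with white screw lid, 60 diameter at the lid (57 below), 42 high. Origin: centre of its underside, z up.
- dressing_pot: Dressing pot: the smaller round steel pot with white screw lid, 44 diameter at the lid (41 below), 34 high. Origin: centre of its underside, z up. The five things to pack start upright on a fixed grey dish mat 270 x 360 and 6 thick (their undersides at z = 6), beside the case.
- soy_bottle: Amber bottle with red cap, 62 diameter, 190 high, standing beyond the work; leave alone. Origin: centre of its underside.
- tumbler: Green glass tumbler, 68 diameter at the rim, 110 high, standing beyond the work; leave alone. Origin: centre of its underside.
Not all that is in view belongs to the job. What is shaped like the food_box but orange is not meant. What is shaped like the dressing_pot but red is not meant.

How it is judged:
By the outcome, as a careful person would: the job done as asked, in the order asked, and still so for the second after the job is handed in, with the robot touching nothing.
It also fails if it takes over 144 s, if anything falls off the work surface, if the arm or the gripper's body presses on something with over 40 N, if the wrist force passes 120 N, or if a joint passes its speed limit or range.

## Working session

There is one attempt and no reset: what is moved stays moved. The work goes in short steps, Python scripts to look and compute and a tool call to move; the robot and the scene stay as the last step left them, time stands still between calls to the robot, and variables do not carry over. Pictures are saved under pics/ and viewed, at most 14 in all, crops included, and the job is handed in when it is done.

Besides the shell and the picture viewer there is one more tool, called after "Call:" in YAML: its name, and indented under it one key for each argument. step_arm: Moves the arm, as the interface text tells. Its arguments: {"type":"object","properties":{"series":{"type":"array"}},"required":["series"]}

```bash
mkdir -p pics; ls; cat > h.py <<'E'
import numpy as np,cv2
from station import r
def save(n,f):
    im=r.get_image(n); cv2.imwrite(f'pics/{f}.png',im[:,:,::-1]); return im
def ray(c,uv):
    K=np.array(c['K']);uv=np.atleast_2d(np.array(uv,float))
    d=np.array([c['k1'],0,0,0,0],float)
    # drawn = x*(1+k1 r^2)
    x=cv2.undistortPoints(uv.reshape(-1,1,2),K,d,None,None).reshape(-1,2)
    v=np.c_[x,np.ones(len(x))]@np.array(c['rotation']).T
    return np.array(c['origin']),v
def plane(c,uv,z):
    o,v=ray(c,uv); t=(z-o[2])/v[:,2]; return o+t[:,None]*v
def proj(c,P):
    p=(np.atleast_2d(P)-np.array(c['origin']))@np.array(c['rotation'])
    x=p[:,:2]/p[:,2:]; r2=(x**2).sum(1,keepdims=True); x=x*(1+c['k1']*r2)
    K=np.array(c['K']); return x@K[:2,:2].T+K[:2,2]
E
python3 - <<'E'
from h import *
np.set_printoptions(precision=3,suppress=True)
for n in ['scene','top','wrist']:
    c=r.calibration(n);print(n,c); save(n,n+'0')
print(r.read_state())
E
```

```text
pics
scene {'K': array([[349.764,   0.   , 255.343],
       [  0.   , 349.764, 188.251],
       [  0.   ,   0.   ,   1.   ]]), 'k1': -0.06803838066467208, 'origin': array([787.705, 453.95 , 589.087]), 'rotation': array([-0.096,  0.242,  0.892, -0.371])}
top {'K': array([[348.89 ,   0.   , 253.286],
       [  0.   , 348.89 , 188.888],
       [  0.   ,   0.   ,   1.   ]]), 'k1': -0.011682719102661087, 'origin': array([441.046,  18.689, 797.396]), 'rotation': array([ 0.048, -0.697,  0.714, -0.047])}
wrist {'K': array([[323.429,   0.   , 257.075],
       [  0.   , 323.429, 196.   ],
       [  0.   ,   0.   ,   1.   ]]), 'k1': -0.010181570765587414, 'origin': array([236.731, 634.899, 372.358]), 'rotation': array([0.13 , 0.842, 0.517, 0.078])}
{'time_s': 0.15, 'joints': array([ 1.064,  0.265,  1.605,  0.   ,  1.274, -0.037]), 'joint_velocities': array([ 0.   , -0.003, -0.006,  0.   ,  0.002,  0.   ]), 'effort': array([  0.   , -51.591, -36.796,  -0.   ,   0.008,  -0.   ]), 'tcp_pos': array([305.289, 601.38 , 230.253]), 'ee_rot': array([-0.   ,  0.233,  0.973, -0.001]), 'force': array([-0.072, -0.479, -0.117]), 'moment': array([-0.031, -0.004, -0.026]), 'grip_force': 0.0, 'width': 85.57693901957431}
```

View pics/top0.png

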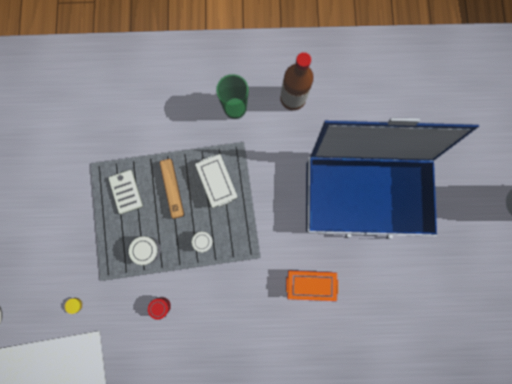

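View pics/scene0.png

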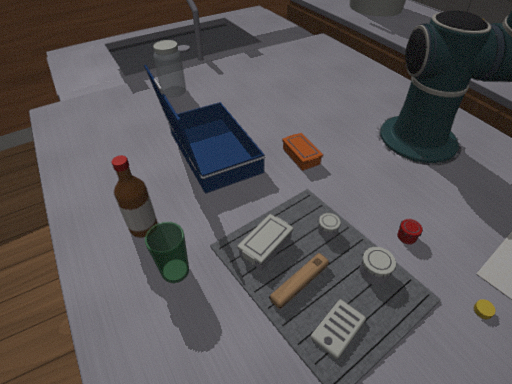

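Top view: the mat at left carries the ice pack (125,192), cutlery case (172,188), food box (216,180), snack pot (143,250) and dressing pot (202,242). The blue case is at right, with its inside corners at about (313,160)–(435,232). The orange box and red pot are decoys. The scene view agrees.

```bash
cat >> h.py <<'E'
from scipy.spatial.transform import Rotation as Ro
def cal(n):
    c=dict(r.calibration(n)); q=np.array(c['rotation']); c['rotation']=Ro.from_quat(q[[1,2,3,0]]).as_matrix(); return c
E
python3 - <<'E'
from h import *
np.set_printoptions(precision=1,suppress=True)
c=cal('top'); im=cv2.imread('pics/top0.png'); hsv=cv2.cvtColor(im,cv2.COLOR_BGR2HSV)
print(proj(c,[[300,200,0]]))
roi=np.zeros(im.shape[:2],np.uint8); roi[150:272,100:250]=255
w=((hsv[...,2]>140)*255).astype(np.uint8)&roi
wood=((hsv[...,1]>90)&(hsv[...,2]>90)*1).astype(np.uint8)*255&roi
def rep(m,hs,minA=150):
    for k in cv2.findContours(m,cv2.RETR_EXTERNAL,cv2.CHAIN_APPROX_NONE)[0]:
        if cv2.contourArea(k)<minA: continue
        (u,v),_,_=cv2.minAreaRect(k)
        for h in hs:
            P=plane(c,k.reshape(-1,2),h)[:,:2].astype(np.float32)
            (x,y),s,a=cv2.minAreaRect(P); print((int(u),int(v)),'h',h,'xy %.0f %.0f'%(x,y),'size %.0f %.0f'%s,'ang %.1f'%a)
rep(w,[20,41,40,48]); print('wood'); rep(wood,[28])
blue=((hsv[...,0]>100)&(hsv[...,0]<130)&(hsv[...,1]>120)&(hsv[...,2]>50)).astype(np.uint8)*255
cv2.imwrite('pics/blue.png',blue)
rep(blue,[0,60])
# case edges guess: front rim corners
for z in (60,): print(plane(c,[[308,158],[307,236],[437,236],[436,158],[402,120],[320,122],[475,126]],z))
big=cv2.resize(im[110:250,295:485],None,fx=4,fy=4,interpolation=cv2.INTER_CUBIC); cv2.imwrite('pics/casebig.png',big)
E
```

```text
[[174.1 302.3]]
(208, 265) h 20 xy 380 121 size 177 24 ang 88.7
(208, 265) h 41 xy 382 118 size 172 23 ang 88.7
(208, 265) h 40 xy 381 118 size 172 23 ang 88.7
(208, 265) h 48 xy 382 117 size 171 23 ang 88.7
(142, 250) h 20 xy 416 266 size 62 61 ang 45.1
(142, 250) h 41 xy 417 260 size 60 59 ang 45.1
(142, 250) h 40 xy 417 260 size 60 59 ang 45.1
(142, 250) h 48 xy 417 257 size 60 59 ang 45.1
(202, 241) h 20 xy 432 135 size 44 46 ang 90.0
(202, 241) h 41 xy 432 131 size 43 45 ang 90.0
(202, 241) h 40 xy 432 132 size 43 45 ang 90.0
(202, 241) h 48 xy 433 130 size 43 44 ang 90.0
(124, 191) h 20 xy 548 308 size 90 56 ang 18.1
(124, 191) h 41 xy 545 300 size 88 54 ang 18.1
(124, 191) h 40 xy 545 300 size 88 54 ang 18.1
(124, 191) h 48 xy 544 297 size 87 54 ang 18.1
(171, 187) h 20 xy 554 203 size 133 26 ang 12.5
(171, 187) h 41 xy 551 198 size 129 25 ang 12.5
(171, 187) h 40 xy 551 199 size 129 25 ang 12.5
(171, 187) h 48 xy 550 197 size 128 25 ang 12.5
(216, 180) h 20 xy 569 102 size 114 64 ang 21.0
(216, 180) h 41 xy 565 100 size 111 62 ang 21.0
(216, 180) h 40 xy 565 100 size 111 62 ang 21.0
(216, 180) h 48 xy 564 99 size 110 61 ang 21.0
(140, 155) h 20 xy 630 275 size 186 26 ang 88.6
(140, 155) h 41 xy 625 268 size 181 25 ang 88.6
(140, 155) h 40 xy 625 269 size 181 25 ang 88.6
(140, 155) h 48 xy 623 266 size 179 25 ang 88.6
wood
(171, 188) h 28 xy 552 202 size 133 28 ang 12.8
(372, 193) h 0 xy 533 -255 size 288 176 ang 87.0
(372, 193) h 60 xy 526 -235 size 266 163 ang 87.0
[[ 605.5 -100.9   60. ]
 [ 438.8  -91.4   60. ]
 [ 432.1 -364.3   60. ]
 [ 599.  -377.8   60. ]
 [ 685.7 -311.1   60. ]
 [ 685.4 -130.8   60. ]
 [ 668.6 -470.7   60. ]]
```

View pics/casebig.png

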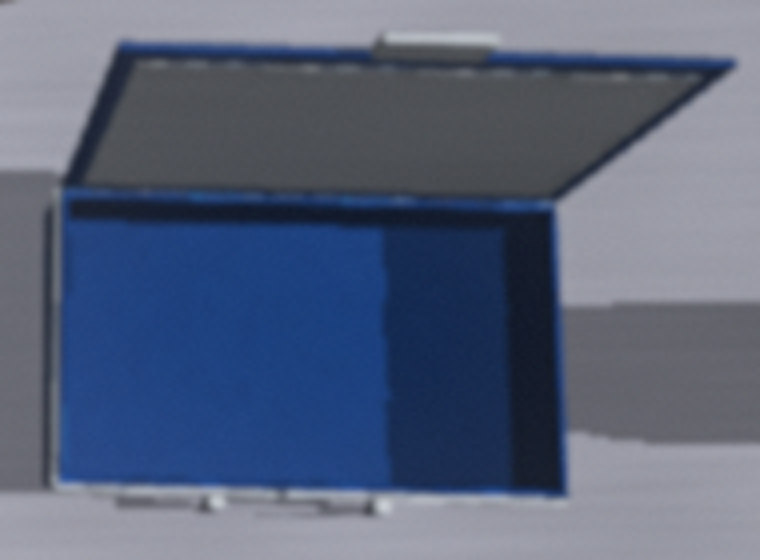

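```bash
cat >> h.py <<'E'
def plan(x,y,z,th):
    """turn (units, about tool z) first, then shift in tool units"""
    s=r.read_state(); p=np.array(s['tcp_pos']);q=np.array(s['ee_rot']);R=Ro.from_quat(q[[1,2,3,0]]).as_matrix()
    t=np.arctan2(-R[1,0],-R[0,0]); th=np.radians(th)
    d=(th-t+np.pi)%(2*np.pi)-np.pi
    Rt=np.array([[-np.cos(th),-np.sin(th),0],[-np.sin(th),np.cos(th),0],[0,0,-1]]).T
    Rt=np.c_[[-np.cos(th),-np.sin(th),0],[-np.sin(th),np.cos(th),0],[0,0,-1]]
    print('t %.2f tcp'%s['time_s'],p.round(1),'th %.2f tilt %s'%(np.degrees(t),R[:,2].round(3)),'w %.1f g %.0f F'%(s['width'],s['grip_force']),np.array(s['force']).round(1))
    print('  turn z %.2f  shift'%(-np.degrees(d)/6),((np.array([x,y,z])-p)@Rt/30).round(2))
E
python3 - <<'E'
from h import *
np.set_printoptions(precision=1,suppress=True)
c=cal('top'); f=lambda u,v:(295+(u+.5)/4-.5,110+(v+.5)/4-.5)
P=plane(c,[f(*p) for p in [(64,190),(57,487),(567,494),(556,206)]],60); print(P)
bl,fl,fr,br=P[:,:2]
print('edges',*[np.linalg.norm(a-b) for a,b in [(bl,fl),(fl,fr),(fr,br),(br,bl)]])
ang=[np.degrees(np.arctan2(*(a-b)[[1,0]])) for a,b in [(bl,fl),(br,fr)]]+[np.degrees(np.arctan2(*(a-b)[[1,0]]))-90 for a,b in [(fl,fr),(bl,br)]]
print('angles',ang,'centre',P.mean(0))
# lid: intersect rays with case-frame y=±134
th=np.radians(np.mean(ang[2:])); ex=np.array([np.cos(th),np.sin(th),0]);ey=np.array([-np.sin(th),np.cos(th),0]); C=P.mean(0)*[1,1,0]
o,v=ray(c,[f(122,43),f(735,64),f(438,36)])
for k,y in enumerate((134,-134,0)):
    t=(y-(o-C)@ey)/(v[k]@ey); X=o+t*v[k]; xx=(X-C)@ex-79; zz=X[2]-60.5; print('lid pt',X,xx,zz,'r %.0f ang %.2f'%(np.hypot(xx,zz),np.arctan2(zz,-xx)))
plan(565,100,120,21)
E
```

```text
[[ 607.3 -106.7   60. ]
 [ 448.3  -95.7   60. ]
 [ 438.1 -363.5   60. ]
 [ 592.2 -372.    60. ]]
edges 159.33143758913002 267.94836564706145 154.34111587826624 265.7734022976205
angles [np.float64(-3.9308878884742664), np.float64(-3.1625718616652163), np.float64(-2.1877904575234624), np.float64(-3.2525926340060494)] centre [ 521.5 -234.5   60. ]
lid pt [ 632.4 -105.6  227.9] 25.644375223651053 167.42944563275933 r 169 ang 1.72
lid pt [ 621.1 -373.4  215.6] 27.078582865492947 155.1082585730826 r 157 ang 1.74
lid pt [ 632.3 -239.7  228. ] 31.950784606429863 167.53528864355326 r 171 ang 1.76
t 0.15 tcp [305.3 601.4 230.3] th -26.92 tilt [-0. -0. -1.] w 85.6 g 0 F [-0.1 -0.5 -0.1]
  turn z -7.99  shift [ -2.1 -18.7   3.7]
```

Call:
step_arm:
  series: [0,0,-1,0,0,0,85,0,0,-1,0,0,0,85,0,0,-1,0,0,0,85,0,0,-1,0,0,0,85,0,0,-1,0,0,0,85,0,0,-1,0,0,0,85,0,0,-1,0,0,0,85,0,0,-1,0,0,0,85,0,0,0,-0.1,-1,0.2,85,0,0,0,-0.1,-1,0.2,85,0,0,0,-0.1,-1,0.2,85,0,0,0,-0.1,-1,0.2,85]

```text
time_s: 1.15
tcp_pos: [360.0, 493.0, 206.5]
ee_rot: [-0.0, -0.183, 0.983, -0.0]
force: [0.7, -0.1, -0.5]
width: 84.7
grip_force: 0.0
```

Call:
step_arm:
  series: [0,0,0,-0.1,-1,0.2,85,0,0,0,-0.1,-1,0.2,85,0,0,0,-0.1,-1,0.2,85,0,0,0,-0.1,-1,0.2,85,0,0,0,-0.1,-1,0.2,85,0,0,0,-0.1,-1,0.2,85,0,0,0,-0.1,-1,0.2,85,0,0,0,-0.1,-1,0.2,85,0,0,0,-0.1,-1,0.2,85,0,0,0,-0.1,-1,0.2,85,0,0,0,-0.1,-1,0.2,85,0,0,0,-0.1,-1,0.2,85]

```text
time_s: 2.15
tcp_pos: [523.2, 169.8, 134.8]
ee_rot: [-0.0, -0.183, 0.983, -0.0]
force: [0.7, -0.1, -0.2]
width: 85.0
grip_force: 0.0
```

```bash
python3 - <<'E'
from h import *
plan(565,100,120,21); plan(565,100,14,21); save('wrist','w1')
c=cal('wrist'); print(proj(c,[[565,100,41],[552,202,28]]))
E
```

```text
t 2.15 tcp [523.2 169.8 134.8] th 21.08 tilt [-0. -0. -1.] w 85.0 g 0 F [ 0.7 -0.1 -0.2]
  turn z 0.01  shift [-0.47 -2.67  0.49]
t 2.15 tcp [523.2 169.8 134.8] th 21.08 tilt [-0. -0. -1.] w 85.0 g 0 F [ 0.7 -0.1 -0.2]
  turn z 0.01  shift [-0.47 -2.67  4.03]
[[162.30732547 217.99569817]
 [288.17391235 239.76659132]]
```

View pics/w1.png

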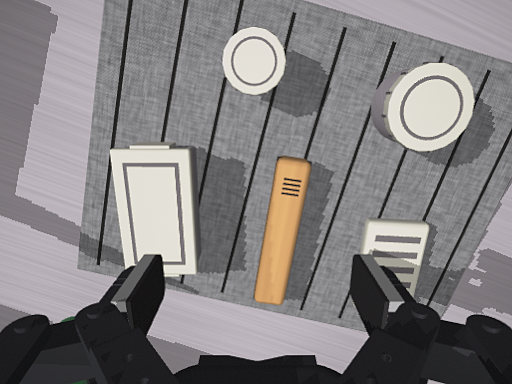

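The wrist view shows every item clear on the mat: food box lid about (112–196, 147–273), cutlery (282,230), dressing pot (254,61), snack pot (430,107). The fingers hide part of the ice pack.

```bash
python3 - <<'E'
from h import *
np.set_printoptions(precision=1,suppress=True)
c=cal('wrist'); im=cv2.imread('pics/w1.png'); hsv=cv2.cvtColor(im,cv2.COLOR_BGR2HSV)
w=((hsv[...,2]>185)&(hsv[...,1]<60)).astype(np.uint8)*255
wood=((hsv[...,1]>80)&(hsv[...,2]>100)).astype(np.uint8)*255
roi=np.zeros_like(w); roi[20:310,105:490]=255
for m,n in((w,'w'),(wood,'wood')):
    m=cv2.morphologyEx(m&roi,cv2.MORPH_OPEN,np.ones((3,3)))
    for k in cv2.findContours(m,cv2.RETR_EXTERNAL,cv2.CHAIN_APPROX_NONE)[0]:
        if cv2.contourArea(k)<1200: continue
        (u,v),_,_=cv2.minAreaRect(k)
        for h in ((41,40,48,20) if n=='w' else (28,)):
            P=plane(c,k.reshape(-1,2),h)[:,:2].astype(np.float32)
            (x,y),s,a=cv2.minAreaRect(P); print(n,(int(u),int(v)),'h',h,'xy %.0f %.0f'%(x,y),'size %.0f %.0f'%s,'ang %.1f'%a)
E
```

```text
w (395, 240) h 41 xy 519 279 size 35 49 ang 17.6
w (395, 240) h 40 xy 519 279 size 35 49 ang 17.6
w (395, 240) h 48 xy 517 274 size 34 47 ang 17.6
w (395, 240) h 20 xy 525 291 size 38 53 ang 17.6
w (153, 213) h 41 xy 566 94 size 78 36 ang 20.8
w (153, 213) h 40 xy 566 94 size 78 36 ang 20.8
w (153, 213) h 48 xy 562 95 size 76 35 ang 20.8
w (153, 213) h 20 xy 576 90 size 85 39 ang 20.8
w (152, 211) h 41 xy 565 94 size 107 58 ang 20.8
w (152, 211) h 40 xy 565 94 size 108 58 ang 20.8
w (152, 211) h 48 xy 561 95 size 104 56 ang 20.8
w (152, 211) h 20 xy 575 90 size 117 63 ang 20.8
w (430, 106) h 41 xy 418 253 size 59 60 ang 21.2
w (430, 106) h 40 xy 417 253 size 59 60 ang 21.2
w (430, 106) h 48 xy 419 249 size 57 58 ang 21.2
w (430, 106) h 20 xy 414 263 size 64 65 ang 21.2
w (253, 60) h 41 xy 434 126 size 42 41 ang 21.0
w (253, 60) h 40 xy 434 126 size 42 41 ang 21.0
w (253, 60) h 48 xy 434 126 size 41 40 ang 21.0
w (253, 60) h 20 xy 432 125 size 46 45 ang 21.0
wood (281, 230) h 28 xy 551 194 size 134 28 ang 12.4
```

```bash
python3 -c "
from h import *
plan(566,99,14,21)"
```

```text
t 2.20 tcp [524.8 165.3 133.6] th 21.00 tilt [-0.    -0.004 -1.   ] w 84.9 g 0 F [ 1.6 -2.4 -0.7]
  turn z -0.00  shift [-0.49 -2.56  3.99]
```

Call:
step_arm:
  series: [0,0,0,-0.13,-0.7,0.2,85,0,0,0,-0.13,-0.7,0.2,85,0,0,0,-0.13,-0.7,0.2,85,0,0,0,-0.13,-0.6,0.2,85,0,0,0,0,0,0,85,0,0,0,0,0,0,85,0,0,0,0,0,0,85]

```text
time_s: 2.78
tcp_pos: [566.2, 101.7, 111.1]
ee_rot: [-0.0, -0.183, 0.983, 0.0]
force: [0.3, 0.5, 0.5]
width: 84.4
grip_force: 0.0
```

```bash
python3 -c "
from h import *
plan(566,99,14,21)"
```

```text
t 2.78 tcp [566.2 101.7 111.1] th 21.06 tilt [-0.001  0.    -1.   ] w 84.4 g 0 F [0.3 0.5 0.5]
  turn z 0.01  shift [ 0.04 -0.08  3.24]
```

Call:
step_arm:
  series: [0,0,0,0,-0.08,0.8,85,0,0,0,0,0,0.8,85,0,0,0,0,0,0.8,85,0,0,0,0,0,0.6,85,0,0,0,0,0,0.25,85,0,0,0,0,0,0,85,0,0,0,0,0,0,50,0,0,0,0,0,0,50,0,0,0,0,0,0,50,0,0,0,0,0,0,50,0,0,0,0,0,0,50,0,0,0,0,0,0,50]

```text
time_s: 3.78
tcp_pos: [569.5, 99.5, 16.0]
ee_rot: [0.002, -0.183, 0.983, 0.0]
force: [-1.3, 1.4, 6.9]
width: 58.1
grip_force: 65.3
```

```bash
python3 -c "
from h import *
plan(521.5,-234.5,130,-2.9)"
```

```text
t 3.78 tcp [569.5  99.5  16. ] th 21.08 tilt [ 0.004  0.001 -1.   ] w 58.1 g 65 F [-1.3  1.4  6.9]
  turn z 4.00  shift [  1.03 -11.2   -3.8 ]
```

Call:
step_arm:
  series: [0,0,0,0,0,-0.5,50,0,0,0,0,0,-0.9,50,0,0,0,0,0,-0.9,50,0,0,0,0,0,-0.9,50,0,0,1,0,0,-0.1,50,0,0,1,0,0,0,50,0,0,1,0,0,0,50,0,0,1,0,0,0,50,0,0,0,0.1,-0.4,0,50,0,0,0,0.1,-0.8,0,50,0,0,0,0.1,-0.8,0,50,0,0,0,0.1,-0.8,0,50]

```text
time_s: 4.78
tcp_pos: [550.4, 14.5, 112.5]
ee_rot: [-0.0, 0.024, 1.0, -0.0]
force: [0.2, -0.1, -2.2]
width: 58.6
grip_force: 65.3
```

Call:
step_arm:
  series: [0,0,0,0.1,-0.8,0,50,0,0,0,0.1,-0.8,0,50,0,0,0,0.1,-0.8,0,50,0,0,0,0.1,-0.8,0,50,0,0,0,0.1,-0.8,0,50,0,0,0,0.1,-0.8,0,50,0,0,0,0,-0.4,0,50,0,0,0,0,0,0,50,0,0,0,0,0,0,50,0,0,0,0,0,0,50]

```text
time_s: 5.62
tcp_pos: [525.2, -138.6, 112.6]
ee_rot: [-0.0, 0.025, 1.0, 0.0]
force: [-0.1, 0.3, -1.1]
width: 58.9
grip_force: 65.3
```

```bash
python3 -c "
from h import *
plan(525.4,-156.6,14,-2.9); save('wrist','w2')"
```

```text
t 5.62 tcp [ 525.2 -138.6  112.6] th -2.89 tilt [-0.     0.001 -1.   ] w 58.9 g 65 F [-0.1  0.3 -1.1]
  turn z 0.00  shift [-0.04 -0.6   3.29]
```

View pics/w2.png

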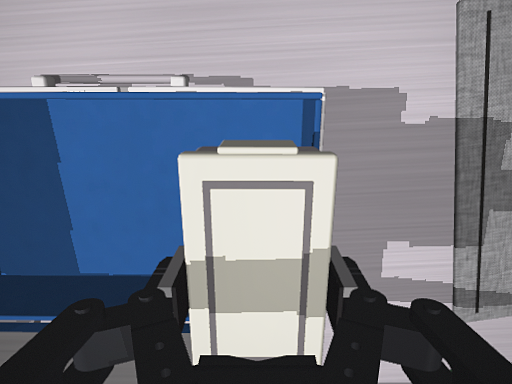

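The box is held square. The case's front-left rim corner shows at about (323,93), and the left wall runs down from it.

```bash
python3 -c "
from h import *
c=cal('wrist'); print(plane(c,[[323,93],[120,91],[2,92]],60).round(1)); print(plane(c,[[180,155],[336,155]],131).round(1)); plan(525.4,-156.6,14,-2.9)"
```

```text
[[ 449.3  -98.    60. ]
 [ 442.4 -214.5   60. ]
 [ 439.2 -283.    60. ]]
[[ 469.2 -166.8  131. ]
 [ 472.2 -106.6  131. ]]
t 5.67 tcp [ 525.3 -138.3  112.6] th -2.86 tilt [-0.     0.001 -1.   ] w 58.8 g 65 F [ 0.4  0.3 -1.8]
  turn z 0.01  shift [-0.03 -0.61  3.29]
```

Call:
step_arm:
  series: [0,0,0,-0.03,-0.34,0.3,50,0,0,0,0,-0.3,0.6,50,0,0,0,0,0,0.6,50,0,0,0,0,0,0.6,50,0,0,0,0,0,0.6,50,0,0,0,0,0,0.4,50,0,0,0,0,0,0.2,50,0,0,0,0,0,0,50,0,0,0,0,0,0,50]

```text
time_s: 6.42
tcp_pos: [525.9, -158.3, 14.0]
ee_rot: [0.0, 0.025, 1.0, -0.0]
force: [0.4, 0.2, -2.1]
width: 59.0
grip_force: 65.3
```

Call:
step_arm:
  series: [0,0,0,0,0,0,68,0,0,0,0,0,0,68,0,0,0,0,0,0,68,0,0,0,0,0,0,68,0,0,0,0,0,-0.3,68,0,0,0,0,0,-0.6,68,0,0,0,0,0,-0.9,68,0,0,0,0,0,-0.9,68,0,0,0,0,0,-0.6,68,0,0,0,0,0,0,68,0,0,0,0,0,0,68]

```text
time_s: 7.33
tcp_pos: [526.7, -158.8, 114.9]
ee_rot: [0.002, 0.025, 1.0, -0.001]
force: [-0.9, -0.2, -0.6]
width: 67.9
grip_force: 0.0
```

```bash
python3 -c "
from h import *
plan(548,308,120,18.1); save('wrist','w3')"
```

```text
t 7.33 tcp [ 526.7 -158.8  114.9] th -2.92 tilt [ 0.004 -0.001 -1.   ] w 67.9 g 0 F [-0.9 -0.2 -0.6]
  turn z -3.50  shift [-5.51 14.57 -0.17]
```

View pics/w3.png

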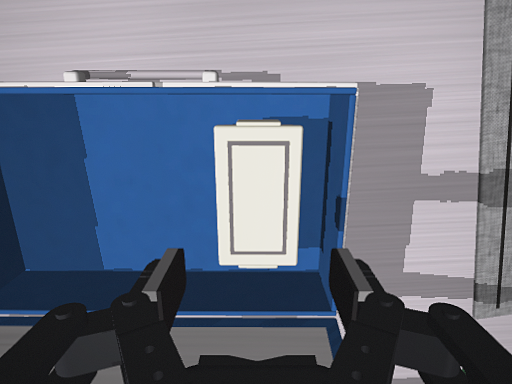

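The food box lies flat and square in the case, lid about (215–302, 126–266), with a small gap to the left wall. Next is the ice pack.

Call:
step_arm:
  series: [0,0,-1,0,0,0,85,0,0,-1,0,0,0,85,0,0,-1,0,0,0,85,0,0,-0.5,0,0,0,85,0,0,0,-0.3,0.5,0,85,0,0,0,-0.4,1,0,85,0,0,0,-0.4,1,0,85,0,0,0,-0.4,1,0,85,0,0,0,-0.4,1,0,85,0,0,0,-0.4,1,0,85,0,0,0,-0.4,1,0,85,0,0,0,-0.4,1,0,85]

```text
time_s: 8.38
tcp_pos: [542.1, 85.8, 110.7]
ee_rot: [-0.002, -0.157, 0.988, 0.0]
force: [0.5, -0.0, 0.9]
width: 84.9
grip_force: 0.0
```

Call:
step_arm:
  series: [0,0,0,-0.4,1,0,85,0,0,0,-0.4,1,0,85,0,0,0,-0.4,1,0,85,0,0,0,-0.4,1,0,85,0,0,0,-0.4,1,0,85,0,0,0,-0.4,1,0,85,0,0,0,-0.4,0.7,0,85,0,0,0,0,0.4,0,85,0,0,0,0,0,0,85,0,0,0,0,0,0,85,0,0,0,0,0,0,85]

```text
time_s: 9.3
tcp_pos: [556.7, 311.4, 111.6]
ee_rot: [-0.001, -0.157, 0.988, -0.001]
force: [0.4, -0.3, 0.6]
width: 84.8
grip_force: 0.0
```

```bash
python3 - <<'E'
from h import *
c0=cal('wrist'); 
im=cv2.imread('pics/w3.png')
plan(548,308,8,18.1)
E
```

```text
t 9.30 tcp [556.7 311.4 111.6] th 18.06 tilt [-0.002 -0.002 -1.   ] w 84.8 g 0 F [ 0.4 -0.3  0.6]
  turn z -0.01  shift [ 0.31 -0.02  3.45]
```

Call:
step_arm:
  series: [0,0,0,0.31,0,0.7,85,0,0,0,0,0,0.9,85,0,0,0,0,0,0.8,85,0,0,0,0,0,0.65,85,0,0,0,0,0,0.3,85,0,0,0,0,0,0.2,85,0,0,0,0,0,0,45,0,0,0,0,0,0,45,0,0,0,0,0,0,45,0,0,0,0,0,0,45,0,0,0,0,0,0,45,0,0,0,0,0,0,45]

```text
time_s: 10.3
tcp_pos: [550.4, 310.8, 8.3]
ee_rot: [0.002, -0.157, 0.988, 0.0]
force: [1.2, -1.6, 6.3]
width: 52.9
grip_force: 64.5
```

Call:
step_arm:
  series: [0,0,0,0,0,0,45,0,0,0,0,0,0,45,0,0,0,0,0,-0.4,45,0,0,0,0,0,-0.8,45,0,0,0,0,0,-1,45,0,0,0,0,0,-0.9,45,0,0,0,0,0,-0.5,45,0,0,0,0,0,0,45,0,0,0,0,0,0,45]

```text
time_s: 11.05
tcp_pos: [549.3, 310.5, 115.6]
ee_rot: [0.001, -0.157, 0.988, 0.0]
force: [-0.3, -0.4, -1.6]
width: 53.0
grip_force: 63.7
```

```bash
python3 - <<'E'
from h import *
plan(525.5,-157.6,115,-2.9); save('wrist','w4')
E
```

```text
t 11.05 tcp [549.3 310.5 115.6] th 18.10 tilt [ 0.002  0.001 -1.   ] w 53.0 g 64 F [-0.3 -0.4 -1.6]
  turn z 3.50  shift [  0.   -15.62   0.02]
```

View pics/w4.png

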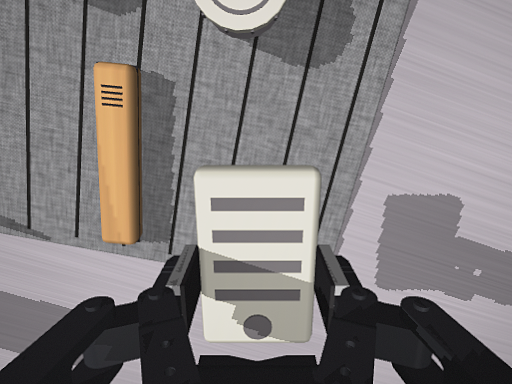

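```bash
python3 - <<'E'
from h import *
c=cal('wrist'); print(plane(c,[[257,167],[257,342],[195,240],[320,240]],126).round(1), r.read_state()['tcp_pos'])
# w3 food box: camera pose then = tcp there (526.7,-158.8,114.9), th -2.92 ; transfer by rigid offset
s=r.read_state();q=np.array(s['ee_rot']);R=Ro.from_quat(q[[1,2,3,0]]).as_matrix();p=np.array(s['tcp_pos'])
q3=np.array([.002,.025,1,-.001]);q3/=np.linalg.norm(q3);R3=Ro.from_quat(q3[[1,2,3,0]]).as_matrix();p3=np.array([526.7,-158.8,114.9])
c3=dict(c); c3['origin']=p3+R3@R.T@(c['origin']-p); c3['rotation']=R3@R.T@c['rotation']
P=plane(c3,[[215,126],[302,126],[298,266],[219,266]],39);print(P.round(1),P.mean(0).round(1)); print(plane(c3,[[357,86]],60).round(1))
E
```

```text
[[501.9 293.4 126. ]
 [585.3 320.7 126. ]
 [541.6 277.6 126. ]
 [524.4 330.  126. ]] [548.15260339 309.88237773 113.85494368]
[[ 468.  -185.2   39. ]
 [ 470.8 -127.7   39. ]
 [ 575.1 -131.5   39. ]
 [ 572.2 -191.5   39. ]] [ 521.6 -159.    39. ]
[[447.6 -98.5  60. ]]
```

Call:
step_arm:
  series: [0,0,1,0,0,0,45,0,0,1,0,0,0,45,0,0,1,0,0,0,45,0,0,0.5,0,0,0,45,0,0,0,0,-0.5,0,45,0,0,0,0,-1,0,45,0,0,0,0,-1,0,45,0,0,0,0,-1,0,45,0,0,0,0,-1,0,45,0,0,0,0,-1,0,45,0,0,0,0,-1,0,45,0,0,0,0,-1,0,45]

```text
time_s: 12.1
tcp_pos: [535.1, 83.1, 112.3]
ee_rot: [-0.002, 0.025, 1.0, -0.0]
force: [-0.2, 0.1, -0.5]
width: 52.7
grip_force: 63.7
```

Call:
step_arm:
  series: [0,0,0,0,-1,0,45,0,0,0,0,-1,0,45,0,0,0,0,-1,0,45,0,0,0,0,-1,0,45,0,0,0,0,-1,0,45,0,0,0,0,-1,0,45,0,0,0,0,-1,0,45,0,0,0,0,-0.7,0,45,0,0,0,0,-0.4,0,45,0,0,0,0,0,0,45,0,0,0,0,0,0,45,0,0,0,0,0,0,45]

```text
time_s: 13.1
tcp_pos: [524.2, -156.4, 113.4]
ee_rot: [-0.001, 0.025, 1.0, 0.001]
force: [-0.4, -0.2, -1.8]
width: 52.9
grip_force: 63.7
```

```bash
python3 - <<'E'
from h import *
plan(526.5,-159,42,-2.9)
E
```

```text
t 13.10 tcp [ 524.2 -156.4  113.4] th -2.89 tilt [-0.002  0.001 -1.   ] w 52.9 g 64 F [-0.4 -0.2 -1.8]
  turn z 0.00  shift [-0.08 -0.08  2.38]
```

Call:
step_arm:
  series: [0,0,0,-0.08,-0.08,0.4,45,0,0,0,0,0,0.7,45,0,0,0,0,0,0.7,45,0,0,0,0,0,0.4,45,0,0,0,0,0,0.13,45,0,0,0,0,0,0,45,0,0,0,0,0,0,45,0,0,0,0,0,0,45]

```text
time_s: 13.77
tcp_pos: [528.2, -159.9, 45.2]
ee_rot: [0.001, 0.025, 1.0, -0.0]
force: [0.0, -0.5, -0.7]
width: 53.2
grip_force: 63.7
```

Call:
step_arm:
  series: [0,0,0,0,0,0.07,45,0,0,0,0,0,0,45,0,0,0,0,0,0,45]

```text
time_s: 14.02
tcp_pos: [527.5, -160.0, 42.7]
ee_rot: [0.0, 0.025, 1.0, -0.0]
force: [-0.2, 0.0, -2.0]
width: 53.4
grip_force: 63.7
```

Call:
step_arm:
  series: [0,0,0,0,0,0.06,45,0,0,0,0,0,0,45,0,0,0,0,0,0,45]

```text
time_s: 14.27
tcp_pos: [527.8, -160.1, 41.3]
ee_rot: [0.001, 0.026, 1.0, -0.0]
force: [-1.1, 0.3, 4.4]
width: 53.1
grip_force: 64.3
```

Contact is felt, so I release, lift and look.

Call:
step_arm:
  series: [0,0,0,0,0,0,64,0,0,0,0,0,0,64,0,0,0,0,0,0,64,0,0,0,0,0,-0.3,64,0,0,0,0,0,-0.6,64,0,0,0,0,0,-0.8,64,0,0,0,0,0,-0.6,64,0,0,0,0,0,0,64,0,0,0,0,0,0,64]

```text
time_s: 15.02
tcp_pos: [528.5, -160.2, 111.2]
ee_rot: [0.002, 0.025, 1.0, -0.001]
force: [0.4, 0.3, -0.1]
width: 63.5
grip_force: 0.0
```

```bash
python3 - <<'E'
from h import *
plan(417,257,120,0); save('wrist','w5')
E
```

```text
t 15.02 tcp [ 528.5 -160.2  111.2] th -2.92 tilt [ 0.003 -0.001 -1.   ] w 63.5 g 0 F [ 0.4  0.3 -0.1]
  turn z -0.49  shift [ 3.72 13.91 -0.29]
```

View pics/w5.png

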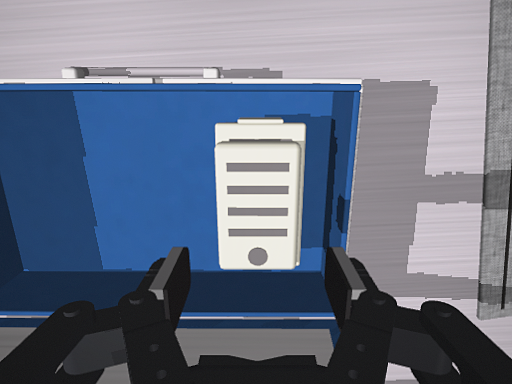

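The ice pack lies flat and inside the outline of the food box (216–302, 142–268). Next is the snack pot.

Call:
step_arm:
  series: [0,0,0,0.3,0.5,0,85,0,0,0,0.3,0.9,0,85,0,0,0,0.3,1,0,85,0,0,0,0.3,1,0,85,0,0,0,0.3,1,0,85,0,0,0,0.3,1,0,85,0,0,0,0.3,1,0,85,0,0,0,0.3,1,0,85,0,0,0,0.3,1,0,85,0,0,0,0.3,1,0,85,0,0,0,0.3,1,0,85,0,0,0,0.3,1,0,85]

```text
time_s: 16.07
tcp_pos: [434.8, 188.1, 107.8]
ee_rot: [-0.001, 0.025, 1.0, -0.001]
force: [0.9, -0.3, 0.5]
width: 85.2
grip_force: 0.0
```

Call:
step_arm:
  series: [0,0,0,0.3,1,0,85,0,0,0,0.3,0.8,0,85,0,0,0,0.2,0.4,0,85,0,0,0,0,0,0,85,0,0,0,0,0,0,85,0,0,0,0,0,0,85]

```text
time_s: 16.57
tcp_pos: [415.5, 253.5, 108.3]
ee_rot: [-0.001, 0.025, 1.0, -0.001]
force: [0.4, 0.1, 0.1]
width: 85.2
grip_force: 0.0
```

```bash
python3 - <<'E'
from h import *
plan(417.5,255.5,16,-2.9)
E
```

```text
t 16.57 tcp [415.5 253.5 108.3] th -2.90 tilt [-0.002 -0.001 -1.   ] w 85.2 g 0 F [0.4 0.1 0.1]
  turn z 0.00  shift [-0.06  0.07  3.08]
```

Call:
step_arm:
  series: [0,0,0,-0.06,0.07,0.6,85,0,0,0,0,0,0.9,85,0,0,0,0,0,0.8,85,0,0,0,0,0,0.6,85,0,0,0,0,0,0.2,85,0,0,0,0,0,0,85,0,0,0,0,0,0,48,0,0,0,0,0,0,48,0,0,0,0,0,0,48,0,0,0,0,0,0,48,0,0,0,0,0,0,48,0,0,0,0,0,0,48]

```text
time_s: 17.57
tcp_pos: [419.9, 257.1, 18.4]
ee_rot: [0.002, 0.025, 1.0, 0.001]
force: [1.4, -1.5, 5.7]
width: 58.0
grip_force: 64.2
```

Call:
step_arm:
  series: [0,0,0,0,0,0,48,0,0,0,0,0,-0.4,48,0,0,0,0,0,-0.8,48,0,0,0,0,0,-1,48,0,0,0,0,0,-1,48,0,0,0,0,0,-0.5,48,0,0,0,0,0,0,48,0,0,0,0,0,0,48]

```text
time_s: 18.23
tcp_pos: [418.7, 256.8, 128.4]
ee_rot: [0.001, 0.025, 1.0, 0.001]
force: [0.3, 0.5, -0.8]
width: 58.4
grip_force: 64.4
```

```bash
python3 - <<'E'
from h import *
C=np.array([522,-236]);ex=np.array([.9987,-.0506]);ey=np.array([.0506,.9987])
for x,y in((-38,-78),(38,-78),(0,-1)): print(x,y,(C+x*ex+y*ey).round(1))
p=C-38*ex-78*ey
plan(*p,16,-2.9); save('wrist','w6')
E
```

```text
-38 -78 [ 480.1 -312. ]
38 -78 [ 556.  -315.8]
0 -1 [ 521.9 -237. ]
t 18.23 tcp [418.7 256.8 128.4] th -2.91 tilt [ 0.002  0.001 -1.   ] w 58.4 g 64 F [ 0.3  0.5 -0.8]
  turn z -0.00  shift [ -3.   -18.83   3.75]
```

View pics/w6.png

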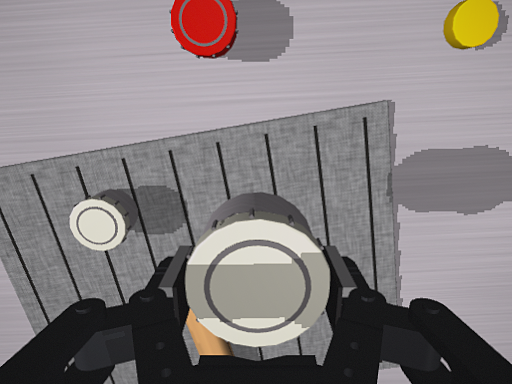

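The snack pot is gripped upright, lid centre (258,283). I carry it to the case.

Call:
step_arm:
  series: [0,0,0,-0.1,-0.5,0,48,0,0,0,-0.15,-0.9,0,48,0,0,0,-0.15,-1,0,48,0,0,0,-0.15,-1,0,48,0,0,0,-0.15,-1,0,48,0,0,0,-0.15,-1,0,48,0,0,0,-0.15,-1,0,48,0,0,0,-0.15,-1,0,48,0,0,0,-0.15,-1,0,48,0,0,0,-0.15,-1,0,48,0,0,0,-0.15,-1,0,48,0,0,0,-0.15,-1,0,48]

```text
time_s: 19.28
tcp_pos: [451.1, -88.9, 124.9]
ee_rot: [-0.002, 0.025, 1.0, 0.001]
force: [0.7, -0.0, -1.0]
width: 57.9
grip_force: 64.4
```

Call:
step_arm:
  series: [0,0,0,-0.15,-1,0,48,0,0,0,-0.15,-1,0,48,0,0,0,-0.15,-1,0,48,0,0,0,-0.15,-1,0,48,0,0,0,-0.15,-1,0,48,0,0,0,-0.15,-1,0,48,0,0,0,-0.15,-1,0,48,0,0,0,-0.15,-0.7,0,48,0,0,0,-0.05,-0.4,0,48,0,0,0,0,0,0,48,0,0,0,0,0,0,48,0,0,0,0,0,0,48]

```text
time_s: 20.28
tcp_pos: [477.3, -330.7, 126.1]
ee_rot: [-0.001, 0.025, 1.0, 0.001]
force: [0.6, -0.3, -1.3]
width: 58.2
grip_force: 64.5
```

```bash
python3 - <<'E'
from h import *
plan(480.1,-312,16.5,-2.9); c=cal('wrist'); z=r.read_state()['tcp_pos'][2]+29.6
print(plane(c,[[258,283]],z).round(1)) 
im=save('wrist','w7')
E
```

```text
t 20.28 tcp [ 477.3 -330.7  126.1] th -2.89 tilt [-0.002  0.002 -1.   ] w 58.2 g 64 F [ 0.6 -0.3 -1.3]
  turn z 0.00  shift [-0.06  0.63  3.65]
[[ 472.1 -331.6  155.7]]
```

Call:
step_arm:
  series: [0,0,0,-0.12,0.3,0.5,48,0,0,0,-0.12,0.33,0.7,48,0,0,0,0,0,0.7,48,0,0,0,0,0,0.7,48,0,0,0,0,0,0.5,48,0,0,0,0,0,0.3,48,0,0,0,0,0,0.15,48,0,0,0,0,0,0,48,0,0,0,0,0,0,48,0,0,0,0,0,0,48]

```text
time_s: 21.17
tcp_pos: [487.4, -314.5, 22.3]
ee_rot: [0.001, 0.025, 1.0, -0.001]
force: [-0.2, -0.5, -0.8]
width: 58.4
grip_force: 64.5
```

Call:
step_arm:
  series: [0,0,0,0,0.08,0.1,48,0,0,0,0,0,0.06,48,0,0,0,0,0,0,48,0,0,0,0,0,0,48]

```text
time_s: 21.5
tcp_pos: [486.7, -311.6, 16.5]
ee_rot: [0.0, 0.025, 1.0, -0.0]
force: [0.5, 0.4, -0.0]
width: 57.7
grip_force: 64.6
```

Call:
step_arm:
  series: [0,0,0,0,0,0.05,48,0,0,0,0,0,0,48,0,0,0,0,0,0,48]

```text
time_s: 21.75
tcp_pos: [486.7, -311.7, 16.4]
ee_rot: [0.0, 0.026, 1.0, 0.0]
force: [-2.3, 2.4, 10.3]
width: 58.0
grip_force: 65.3
```

On the floor. Release and go up, then to the dressing pot.

Call:
step_arm:
  series: [0,0,0,0,0,0,65,0,0,0,0,0,0,65,0,0,0,0,0,0,65,0,0,0,0,0,0,65,0,0,0,0,0,-0.4,65,0,0,0,0,0,-0.8,65,0,0,0,0,0,-1,65,0,0,0,0,0,-0.9,65,0,0,0,0,0,-0.4,65,0,0,0,0,0,0,65,0,0,0,0,0,0,65]

```text
time_s: 22.67
tcp_pos: [486.8, -311.8, 120.3]
ee_rot: [0.001, 0.025, 1.0, -0.0]
force: [-0.8, -0.5, -0.0]
width: 64.8
grip_force: 0.0
```

```bash
python3 - <<'E'
from h import *
plan(432.5,131.5,115,-2.9); save('wrist','w8')
E
```

```text
t 22.67 tcp [ 486.8 -311.8  120.3] th -2.92 tilt [ 0.001 -0.001 -1.   ] w 64.8 g 0 F [-0.8 -0.5 -0. ]
  turn z -0.00  shift [ 2.56 14.67  0.18]
```

View pics/w8.png

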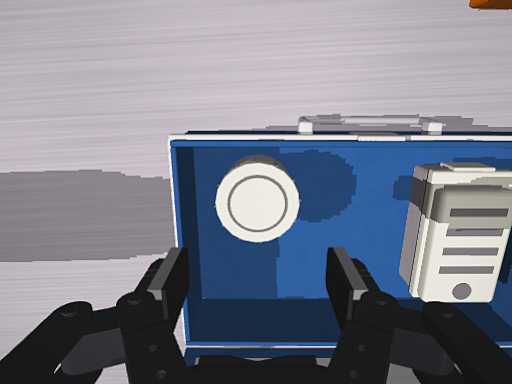

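The snack pot stands upright at the front right, lid at (257,202).

Call:
step_arm:
  series: [0,0,0,0.1,0.5,0,85,0,0,0,0.2,0.9,0,85,0,0,0,0.2,1,0,85,0,0,0,0.2,1,0,85,0,0,0,0.2,1,0,85,0,0,0,0.2,1,0,85,0,0,0,0.2,1,0,85,0,0,0,0.2,1,0,85,0,0,0,0.2,1,0,85,0,0,0,0.2,1,0,85,0,0,0,0.2,1,0,85,0,0,0,0.2,1,0,85]

```text
time_s: 23.72
tcp_pos: [432.1, 35.3, 117.5]
ee_rot: [-0.002, 0.026, 1.0, 0.0]
force: [0.4, 0.7, 0.3]
width: 85.1
grip_force: 0.0
```

Call:
step_arm:
  series: [0,0,0,0.1,1,0,85,0,0,0,0.1,1,0,85,0,0,0,0,0.8,0,85,0,0,0,0,0.4,0,85,0,0,0,0,0,0,85,0,0,0,0,0,0,85,0,0,0,0,0,0,85]

```text
time_s: 24.3
tcp_pos: [432.4, 129.2, 118.3]
ee_rot: [-0.001, 0.025, 1.0, -0.001]
force: [0.6, 0.1, -0.0]
width: 84.9
grip_force: 0.0
```

```bash
python3 - <<'E'
from h import *
plan(432.5,131.5,12,-2.9)
E
```

```text
t 24.30 tcp [432.4 129.2 118.3] th -2.90 tilt [-0.003 -0.001 -1.   ] w 84.9 g 0 F [ 0.6  0.1 -0. ]
  turn z 0.00  shift [0.   0.08 3.54]
```

Call:
step_arm:
  series: [0,0,0,0,0.08,0.6,85,0,0,0,0,0,0.9,85,0,0,0,0,0,0.9,85,0,0,0,0,0,0.7,85,0,0,0,0,0,0.3,85,0,0,0,0,0,0.1,85,0,0,0,0,0,0,34,0,0,0,0,0,0,34,0,0,0,0,0,0,34,0,0,0,0,0,0,34,0,0,0,0,0,0,34,0,0,0,0,0,0,34]

```text
time_s: 25.3
tcp_pos: [435.7, 132.4, 16.5]
ee_rot: [0.002, 0.025, 1.0, 0.0]
force: [-0.8, -1.3, 7.0]
width: 41.6
grip_force: 60.1
```

Call:
step_arm:
  series: [0,0,0,0,0,0,34,0,0,0,0,0,0,34,0,0,0,0,0,0,34]

```text
time_s: 25.55
tcp_pos: [435.7, 132.4, 16.5]
ee_rot: [0.002, 0.025, 1.0, 0.0]
force: [-0.3, -2.0, 5.7]
width: 41.7
grip_force: 60.1
```

Call:
step_arm:
  series: [0,0,0,0,0,-0.4,34,0,0,0,0,0,-0.8,34,0,0,0,0,0,-1,34,0,0,0,0,0,-1,34,0,0,0,0,0,-0.5,34,0,0,0,0,0,0,34,0,0,0,0,0,0,34]

```text
time_s: 26.13
tcp_pos: [435.1, 132.4, 127.1]
ee_rot: [0.002, 0.025, 1.0, 0.0]
force: [0.0, 0.3, -0.8]
width: 41.8
grip_force: 60.7
```

```bash
python3 - <<'E'
from h import *
plan(556,-315.8,12,-2.9)
c=cal('wrist'); z=r.read_state()['tcp_pos'][2]; im=save('wrist','w9')
hsv=cv2.cvtColor(im,cv2.COLOR_RGB2HSV); w=((hsv[...,2]>150)&(hsv[...,1]<50)).astype(np.uint8)*255
w[:,:185]=0;w[:,330:]=0;w[:190]=0;w[352:]=0
k=max(cv2.findContours(w,0,1)[0],key=cv2.contourArea); print(cv2.boundingRect(k),cv2.minEnclosingCircle(k))
E
```

```text
t 26.13 tcp [435.1 132.4 127.1] th -2.91 tilt [ 0.004  0.001 -1.   ] w 41.8 g 61 F [ 0.   0.3 -0.8]
  turn z -0.00  shift [ -4.78 -14.72   3.84]
(208, 230, 99, 91) ((256.93023681640625, 274.14886474609375), 50.99186325073242)
```

View pics/w9.png

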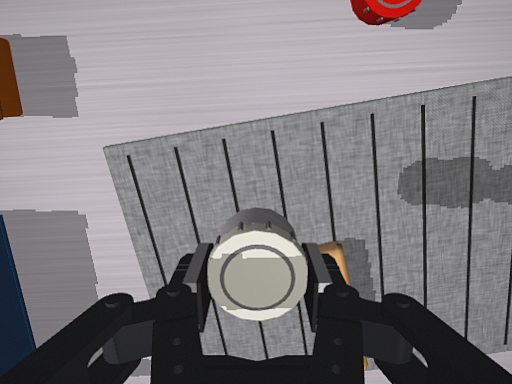

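The dressing pot is held upright, lid centre (257,275).

```bash
python3 - <<'E'
from h import *
c=cal('wrist');s=r.read_state();q=np.array(s['ee_rot']);R=Ro.from_quat(q[[1,2,3,0]]).as_matrix();p=np.array(s['tcp_pos'])
print('held',plane(c,[[257,275]],p[2]+23.5).round(1),p.round(1))
p3=np.array([486.8,-311.8,120.3]); c3=dict(c); c3['origin']=c['origin']-p+p3
P=plane(c3,[[257,202]],46)[0]; print('snack',P.round(1))
C=np.array([522,-236]);ex=np.array([.9987,-.0506]);ey=np.array([.0506,.9987])
d=P[:2]-C; print('case frame',d@ex,d@ey)
E
```

```text
held [[428.6 130.9 149. ]] [433.7 132.1 125.5]
snack [ 482.2 -313.1   46. ]
case frame -35.805976413876415 -79.0262127918815
```

Call:
step_arm:
  series: [0,0,0,-0.2,-0.5,0,34,0,0,0,-0.3,-0.9,0,34,0,0,0,-0.3,-1,0,34,0,0,0,-0.3,-1,0,34,0,0,0,-0.3,-1,0,34,0,0,0,-0.3,-1,0,34,0,0,0,-0.3,-1,0,34,0,0,0,-0.3,-1,0,34,0,0,0,-0.3,-1,0,34,0,0,0,-0.3,-1,0,34,0,0,0,-0.3,-1,0,34,0,0,0,-0.3,-1,0,34]

```text
time_s: 27.18
tcp_pos: [519.9, -215.6, 122.9]
ee_rot: [-0.002, 0.026, 1.0, 0.001]
force: [0.6, -0.4, -0.8]
width: 41.9
grip_force: 60.8
```

Call:
step_arm:
  series: [0,0,0,-0.3,-1,0,34,0,0,0,-0.3,-1,0,34,0,0,0,-0.3,-0.8,0,34,0,0,0,-0.3,-0.5,0,34,0,0,0,0,0,0,34,0,0,0,0,0,0,34,0,0,0,0,0,0,34]

```text
time_s: 27.77
tcp_pos: [550.9, -314.2, 123.5]
ee_rot: [-0.002, 0.025, 1.0, 0.001]
force: [0.1, -0.0, 0.0]
width: 41.5
grip_force: 60.9
```

```bash
python3 - <<'E'
from h import *
plan(558,-314,14.5,-2.9)
E
```

```text
t 27.77 tcp [ 550.9 -314.2  123.5] th -2.92 tilt [-0.003  0.003 -1.   ] w 41.5 g 61 F [ 0.1 -0.   0. ]
  turn z -0.00  shift [-0.24  0.02  3.63]
```

Call:
step_arm:
  series: [0,0,0,-0.2,0,0.5,34,0,0,0,0,0,0.8,34,0,0,0,0,0,0.8,34,0,0,0,0,0,0.7,34,0,0,0,0,0,0.5,34,0,0,0,0,0,0.2,34,0,0,0,0,0,0,34,0,0,0,0,0,0,34,0,0,0,0,0,0,34]

```text
time_s: 28.52
tcp_pos: [559.4, -315.9, 21.8]
ee_rot: [0.001, 0.025, 1.0, -0.001]
force: [-1.1, 0.5, 0.0]
width: 41.6
grip_force: 60.9
```

Call:
step_arm:
  series: [0,0,0,0,0,0.1,34,0,0,0,0,0,0.05,34,0,0,0,0,0,0,34,0,0,0,0,0,0,34]

```text
time_s: 28.85
tcp_pos: [558.5, -316.0, 16.6]
ee_rot: [0.0, 0.026, 1.0, -0.0]
force: [-0.0, -0.6, -0.5]
width: 41.6
grip_force: 60.9
```

Call:
step_arm:
  series: [0,0,0,0,0,0.07,34,0,0,0,0,0,0,34,0,0,0,0,0,0,34]

```text
time_s: 29.1
tcp_pos: [558.8, -316.2, 14.6]
ee_rot: [0.0, 0.025, 1.0, -0.0]
force: [0.4, 0.2, 1.8]
width: 41.8
grip_force: 61.1
```

Call:
step_arm:
  series: [0,0,0,0,0,0,56,0,0,0,0,0,0,56,0,0,0,0,0,0,56,0,0,0,0,0,0,56,0,0,0,0,0,-0.4,56,0,0,0,0,0,-0.8,56,0,0,0,0,0,-1,56,0,0,0,0,0,-0.9,56,0,0,0,0,0,-0.4,56,0,0,0,0,0,0,56,0,0,0,0,0,0,56]

```text
time_s: 30.02
tcp_pos: [558.8, -316.0, 119.9]
ee_rot: [0.001, 0.025, 1.0, -0.0]
force: [0.1, 0.7, -1.0]
width: 56.2
grip_force: 0.0
```

```bash
python3 - <<'E'
from h import *
plan(552,201,115,12.6); save('wrist','w10')
E
```

```text
t 30.02 tcp [ 558.8 -316.   119.9] th -2.92 tilt [ 0.002 -0.001 -1.   ] w 56.2 g 0 F [ 0.1  0.7 -1. ]
  turn z -2.59  shift [-3.54 16.87  0.16]
```

View pics/w10.png

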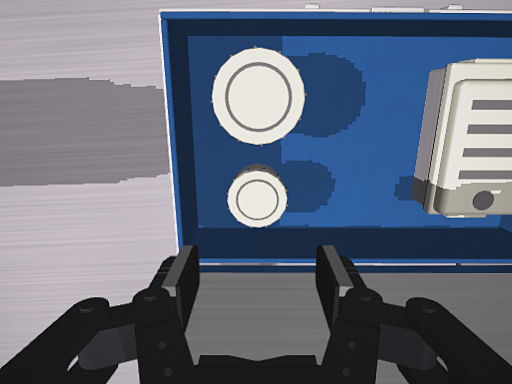

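The dressing pot stands behind the snack pot, lids at (257,198) and (258,96). Last item: the cutlery case.

Call:
step_arm:
  series: [0,0,-1,0,0,0,60,0,0,-1,0,0,0,60,0,0,-0.6,0,0,0,60,0,0,0,0,0.5,0,60,0,0,0,0,0.9,0,60,0,0,0,-0.2,1,0,60,0,0,0,-0.2,1,0,60,0,0,0,-0.2,1,0,60,0,0,0,-0.2,1,0,60,0,0,0,-0.2,1,0,60,0,0,0,-0.3,1,0,60,0,0,0,-0.3,1,0,60]

```text
time_s: 31.07
tcp_pos: [547.4, -57.1, 116.9]
ee_rot: [-0.002, -0.11, 0.994, 0.001]
force: [-0.1, 0.0, -0.6]
width: 60.2
grip_force: 0.0
```

Call:
step_arm:
  series: [0,0,0,-0.3,1,0,60,0,0,0,-0.3,1,0,60,0,0,0,-0.3,1,0,60,0,0,0,-0.3,1,0,60,0,0,0,-0.3,1,0,60,0,0,0,-0.3,1,0,60,0,0,0,-0.2,1,0,60,0,0,0,0,0.9,0,60,0,0,0,0,0.5,0,60,0,0,0,0,0,0,60,0,0,0,0,0,0,60,0,0,0,0,0,0,60]

```text
time_s: 32.07
tcp_pos: [551.9, 199.0, 117.7]
ee_rot: [-0.001, -0.11, 0.994, -0.0]
force: [0.7, 0.2, -0.5]
width: 60.2
grip_force: 0.0
```

```bash
python3 - <<'E'
from h import *
plan(552,201,9,12.6)
E
```

```text
t 32.07 tcp [551.9 199.  117.7] th 12.67 tilt [-0.002 -0.001 -1.   ] w 60.2 g 0 F [ 0.7  0.2 -0.5]
  turn z 0.01  shift [-0.02  0.06  3.62]
```

Call:
step_arm:
  series: [0,0,0,0,0.06,0.6,60,0,0,0,0,0,0.9,60,0,0,0,0,0,0.9,60,0,0,0,0,0,0.7,60,0,0,0,0,0,0.35,60,0,0,0,0,0,0.15,60,0,0,0,0,0,0,22,0,0,0,0,0,0,22,0,0,0,0,0,0,22,0,0,0,0,0,0,22,0,0,0,0,0,0,22,0,0,0,0,0,0,22]

```text
time_s: 33.07
tcp_pos: [554.3, 201.8, 12.9]
ee_rot: [0.002, -0.111, 0.994, 0.0]
force: [-1.1, -1.0, 6.3]
width: 26.4
grip_force: 62.0
```

Call:
step_arm:
  series: [0,0,0,0,0,0,22,0,0,0,0,0,0,22]

```text
time_s: 33.23
tcp_pos: [554.3, 201.8, 12.9]
ee_rot: [0.002, -0.111, 0.994, 0.0]
force: [-0.2, -1.1, 6.6]
width: 26.7
grip_force: 62.0
```

Call:
step_arm:
  series: [0,0,0,0,0,-0.4,22,0,0,0,0,0,-0.8,22,0,0,0,0,0,-1,22,0,0,0,0,0,-1,22,0,0,0,0,0,-0.5,22,0,0,0,0,0,0,22,0,0,0,0,0,0,22]

```text
time_s: 33.82
tcp_pos: [553.2, 201.7, 123.4]
ee_rot: [0.001, -0.111, 0.994, 0.0]
force: [-0.7, -0.5, -1.5]
width: 26.2
grip_force: 61.1
```

```bash
python3 - <<'E'
from h import *
plan(522,-238,120,-2.9); save('wrist','w11')
E
```

```text
t 33.82 tcp [553.2 201.7 123.4] th 12.69 tilt [ 0.002  0.001 -1.   ] w 26.2 g 61 F [-0.7 -0.5 -1.5]
  turn z 2.60  shift [  0.3  -14.69   0.11]
```

View pics/w11.png

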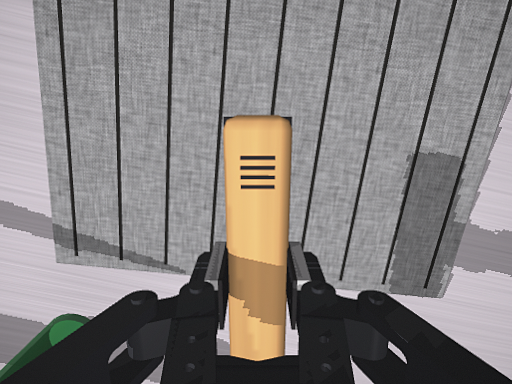

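```bash
python3 - <<'E'
from h import *
c=cal('wrist');p=np.array(r.read_state()['tcp_pos']); P=plane(c,[[258,117],[257,120]],p[2]+15)
print(p.round(1),P.round(1),np.linalg.norm(P[:,:2]-p[:2],axis=1))
E
```

```text
[551.9 201.3 121.6] [[484.8 185.1 136.6]
 [485.9 185.  136.6]] [69.08843684 67.97113053]
```

Call:
step_arm:
  series: [0,0,1,0,0,0,22,0,0,1,0,0,0,22,0,0,0.6,0,0,0,22,0,0,0,0.05,-0.5,0,22,0,0,0,0.05,-0.9,0,22,0,0,0,0.05,-1,0,22,0,0,0,0.05,-1,0,22,0,0,0,0.05,-1,0,22,0,0,0,0,-1,0,22,0,0,0,0,-1,0,22,0,0,0,0,-1,0,22,0,0,0,0,-1,0,22]

```text
time_s: 34.87
tcp_pos: [530.0, -51.8, 120.0]
ee_rot: [-0.002, 0.025, 1.0, 0.0]
force: [0.4, -0.3, -1.6]
width: 26.2
grip_force: 61.1
```

Call:
step_arm:
  series: [0,0,0,0,-1,0,22,0,0,0,0,-1,0,22,0,0,0,0,-1,0,22,0,0,0,0,-1,0,22,0,0,0,0,-1,0,22,0,0,0,0,-0.8,0,22,0,0,0,0,-0.4,0,22,0,0,0,0,0,0,22,0,0,0,0,0,0,22,0,0,0,0,0,0,22]

```text
time_s: 35.7
tcp_pos: [522.0, -234.5, 121.1]
ee_rot: [-0.001, 0.025, 1.0, 0.001]
force: [-0.8, 0.3, -1.1]
width: 26.5
grip_force: 61.1
```

```bash
python3 - <<'E'
from h import *
plan(525,-238,60,-2.9); save('wrist','w12')
E
```

```text
t 35.70 tcp [ 522.  -234.5  121.1] th -2.89 tilt [-0.002  0.002 -1.   ] w 26.5 g 61 F [-0.8  0.3 -1.1]
  turn z 0.00  shift [-0.11 -0.11  2.04]
```

View pics/w12.png

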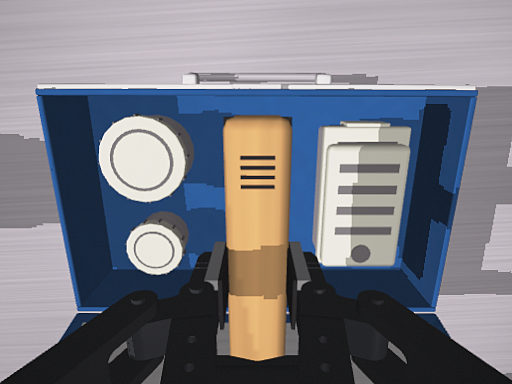

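All four items sit correctly, and the cutlery case hangs over the gap. I measure the case's inside from the rim corners (38,88), (476,90), (80,311), (437,311).

```bash
python3 - <<'E'
from h import *
np.set_printoptions(precision=1,suppress=True)
c=cal('wrist');s=r.read_state();p=np.array(s['tcp_pos']);print(p)
P=plane(c,[[37,88],[477,90],[437,311],[80,311],[257,85]],60);print(P,P[:4].mean(0),np.linalg.norm(P[0]-P[1]),np.linalg.norm(P[1]-P[2]),np.linalg.norm(P[0]-P[3]))
ex=np.array([.9987,-.0506,0]);ey=np.array([.0506,.9987,0]);C=P[:4].mean(0)
print((P-C)@ex,(P-C)@ey); Q=plane(c,[[258,117]],p[2]+15); print('front end',(Q-C)@ex,'tcp',(p-C)@ex,(p-C)@ey)
plan(525,-238,12,-2.9)
E
```

```text
[ 522.3 -234.3  121.4]
[[ 434.7 -363.7   60. ]
 [ 449.   -99.5   60. ]
 [ 605.7 -105.4   60. ]
 [ 592.3 -371.4   60. ]
 [ 439.9 -231.7   60. ]] [ 520.4 -235.    60. ] 264.612120294932 156.79907266131116 157.78573116240557
[-79.1 -78.2  78.6  78.7 -80.6] [-132.9  131.7  133.7 -132.6   -0.8]
front end [-66.8] tcp 1.872089855189645 0.7661267419124954
t 35.75 tcp [ 522.3 -234.3  121.4] th -2.85 tilt [-0.  0. -1.] w 26.5 g 61 F [ 0.8  0.2 -0.8]
  turn z 0.01  shift [-0.1 -0.1  3.6]
```

Call:
step_arm:
  series: [0,0,0,0,-0.08,0.4,22,0,0,0,0,0,0.7,22,0,0,0,0,0,0.7,22,0,0,0,0,0,0.6,22,0,0,0,0,0,0.5,22,0,0,0,0,0,0.35,22,0,0,0,0,0,0.2,22,0,0,0,0,0,0,22,0,0,0,0,0,0,22,0,0,0,0,0,0,22]

```text
time_s: 36.58
tcp_pos: [523.7, -238.4, 19.6]
ee_rot: [0.001, 0.025, 1.0, -0.0]
force: [0.2, -1.6, -0.3]
width: 26.7
grip_force: 61.1
```

Call:
step_arm:
  series: [0,0,0,0,0,0.1,22,0,0,0,0,0,0.05,22,0,0,0,0,0,0,22,0,0,0,0,0,0,22]

```text
time_s: 36.92
tcp_pos: [522.8, -238.2, 14.3]
ee_rot: [0.0, 0.025, 1.0, -0.0]
force: [-0.2, -0.9, -0.8]
width: 26.6
grip_force: 61.1
```

Call:
step_arm:
  series: [0,0,0,0,0,0.1,22,0,0,0,0,0,0,22,0,0,0,0,0,0,22]

```text
time_s: 37.17
tcp_pos: [522.8, -238.1, 11.1]
ee_rot: [0.0, 0.025, 1.0, -0.0]
force: [-0.0, 0.5, -0.6]
width: 26.6
grip_force: 61.1
```

Call:
step_arm:
  series: [0,0,0,0,0,0.04,22,0,0,0,0,0,0,22,0,0,0,0,0,0,22]

```text
time_s: 37.42
tcp_pos: [522.8, -238.2, 10.9]
ee_rot: [-0.0, 0.025, 1.0, 0.0]
force: [-4.1, 1.7, 5.7]
width: 26.8
grip_force: 62.0
```

Call:
step_arm:
  series: [0,0,0,0,0,0,38,0,0,0,0,0,0,38,0,0,0,0,0,0,38,0,0,0,0,0,0,38,0,0,0,0,0,-0.4,38,0,0,0,0,0,-0.8,38,0,0,0,0,0,-1,38,0,0,0,0,0,-1,38,0,0,0,0,0,-1,38,0,0,0,0,0,-0.4,38,0,0,0,0,0,0,0,0,0,0,0,0,0,0]

```text
time_s: 38.42
tcp_pos: [523.1, -238.3, 148.6]
ee_rot: [0.001, 0.025, 1.0, -0.0]
force: [-1.0, -0.4, -0.2]
width: 14.8
grip_force: 0.0
```

```bash
python3 - <<'E'
from h import *
plan(520,-236,260,-2.9); save('wrist','w13')
E
```

```text
t 38.42 tcp [ 523.1 -238.3  148.6] th -2.92 tilt [ 0.002 -0.001 -1.   ] w 14.8 g 0 F [-1.  -0.4 -0.2]
  turn z -0.00  shift [ 0.11  0.07 -3.71]
```

View pics/w13.png

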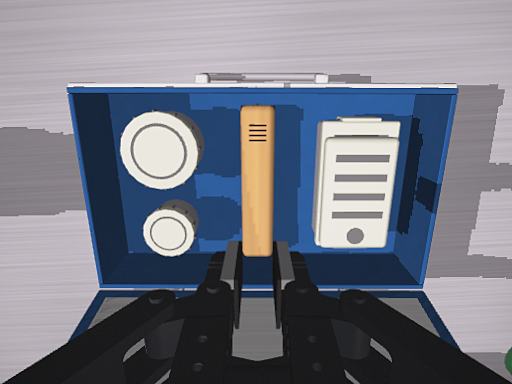

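All five are packed: the cutlery case lies square between box and pots, clear of both end walls. I've now viewed 15 pictures, one over the limit of 14, because I lost count. I'll view no more and work from numbers. Next is closing the lid: go up, go over, and come down behind it.

Call:
step_arm:
  series: [0,0,0,0,0,-0.5,0,0,0,0,0,0,-0.9,0,0,0,0,0,0,-1,0,0,0,0,0,0,-1,0,0,0,0,0,0,-0.7,0,0,0,0,-0.5,0.05,0,0,0,0,0,-0.9,0.05,0,0,0,0,0,-1,0,0,0,0,0,0,-1,0,0,0,0,0,0,-0.9,0,0,0,0,0,0,-0.6,0,0,0,0,0,0,0,0,0,0]

```text
time_s: 39.47
tcp_pos: [671.3, -241.8, 265.9]
ee_rot: [-0.002, 0.025, 1.0, 0.001]
force: [-0.0, 0.2, -0.3]
width: 0.1
grip_force: 0.0
```

```bash
python3 - <<'E'
from h import *
C=np.array([521,-235.5]);ex=np.array([.9987,-.0506])
p=C+145*ex; plan(*p,197,-2.9); save('top','t2')
E
```

```text
t 39.47 tcp [ 671.3 -241.8  265.9] th -2.85 tilt [-0.005  0.002 -1.   ] w 0.1 g 0 F [-0.   0.2 -0.3]
  turn z 0.01  shift [ 0.18 -0.04  2.3 ]
```

Call:
step_arm:
  series: [0,0,0,0,0,0.5,0,0,0,0,0,0,0.8,0,0,0,0,0,0,0.7,0,0,0,0,0,0,0.3,0,0,0,0,0,0,0,0,0,0,0,0.3,0,0,0,0,0,0,0.4,0,0,0,0,0,0,0.3,0,0,0,0,0,0,0,0,0,0]

```text
time_s: 40.27
tcp_pos: [638.8, -241.4, 204.1]
ee_rot: [0.001, 0.026, 1.0, -0.001]
force: [-0.6, -0.3, -0.4]
width: 0.4
grip_force: 0.0
```

```bash
python3 - <<'E'
from h import *
C=np.array([521,-235.5]);ex=np.array([.9987,-.0506])
plan(*(C+119.8*ex),197.4,-2.9)
E
```

```text
t 40.27 tcp [ 638.8 -241.4  204.1] th -2.95 tilt [ 0.002 -0.001 -1.   ] w 0.4 g 0 F [-0.6 -0.3 -0.4]
  turn z -0.01  shift [-0.06 -0.    0.22]
```

Call:
step_arm:
  series: [0,0,0,0.35,0,0.05,0,0,0,0,0.35,0,0.03,0,0,0,0,0.38,0,0,0,0,0,0,0.38,0,0.06,0,0,0,0,0.38,0,0.06,0,0,0,0,0.38,0,0.06,0,0,0,0,0.36,0,0.15,0,0,0,0,0.36,0,0.15,0,0,0,0,0.36,0,0.16,0]

```text
time_s: 41.02
tcp_pos: [539.8, -235.9, 180.4]
ee_rot: [0.0, 0.025, 1.0, -0.0]
force: [1.3, -0.8, -0.2]
width: -0.1
grip_force: 0.6
```

```bash
python3 - <<'E'
from h import *
C=np.array([521,-235.5]);ex=np.array([.9987,-.0506])
plan(*(C+18.6*ex),180.9,-2.9)
E
```

```text
t 41.02 tcp [ 539.8 -235.9  180.4] th -2.92 tilt [ 0.001 -0.    -1.   ] w -0.1 g 1 F [ 1.3 -0.8 -0.2]
  turn z -0.00  shift [ 0.01 -0.02 -0.02]
```

On the planned arc with about 1.3 N of push. Continue down.

Call:
step_arm:
  series: [0,0,0,0.31,0,0.23,0,0,0,0,0.31,0,0.24,0,0,0,0,0.3,0,0.24,0,0,0,0,0.24,0,0.31,0,0,0,0,0.24,0,0.31,0,0,0,0,0.23,0,0.31,0,0,0,0,0.16,0,0.36,0,0,0,0,0.16,0,0.36,0,0,0,0,0.15,0,0.35,0]

```text
time_s: 41.77
tcp_pos: [477.4, -232.7, 97.7]
ee_rot: [-0.0, 0.025, 1.0, 0.0]
force: [0.3, -0.1, 1.3]
width: -0.2
grip_force: 0.5
```

Call:
step_arm:
  series: [0,0,0,0.06,0,0.35,0,0,0,0,0.06,0,0.3,0,0,0,0,0.06,0,0.25,0,0,0,0,0,0,0.1,0,0,0,0,0,0,0,0,0,0,0,0,0,0,0,0,0,0,0,0,0,0]

```text
time_s: 42.35
tcp_pos: [473.1, -232.7, 69.4]
ee_rot: [0.0, 0.025, 1.0, -0.0]
force: [0.3, 0.3, 0.4]
width: 0.2
grip_force: 0.0
```

```bash
python3 - <<'E'
from h import *
C=np.array([521,-235.5]);ex=np.array([.9987,-.0506])
plan(*(C-50*ex),65.5,-2.9)
E
```

```text
t 42.35 tcp [ 473.1 -232.7   69.4] th -2.91 tilt [ 0.001 -0.    -1.   ] w 0.2 g 0 F [0.3 0.3 0.4]
  turn z -0.00  shift [ 0.07 -0.01  0.13]
```

Call:
step_arm:
  series: [0,0,0,0,0,0.08,0,0,0,0,0,0,0.06,0,0,0,0,0,0,0,0,0,0,0,0,0,0,0]

```text
time_s: 42.68
tcp_pos: [473.3, -232.9, 65.5]
ee_rot: [0.001, 0.025, 1.0, -0.0]
force: [0.6, 0.1, 3.3]
width: 0.0
grip_force: 1.7
```

Call:
step_arm:
  series: [0,0,0,0,0,0.05,0,0,0,0,0,0,0,0,0,0,0,0,0,0,0]

```text
time_s: 42.93
tcp_pos: [473.4, -232.9, 65.4]
ee_rot: [0.001, 0.025, 1.0, -0.0]
force: [-3.3, 1.4, 13.3]
width: -0.0
grip_force: 6.6
```

Call:
step_arm:
  series: [0,0,0,0,0,0.05,0,0,0,0,0,0,0,0,0,0,0,0,0,0,0]

```text
time_s: 43.18
tcp_pos: [473.4, -232.9, 65.3]
ee_rot: [0.001, 0.025, 1.0, -0.0]
force: [-7.1, 3.4, 22.2]
width: 0.1
grip_force: 11.3
```

Hard stop at z = 65.4, which is the shut height. I retreat and check by numbers.

Call:
step_arm:
  series: [0,0,0,0,0,-0.3,0,0,0,0,0,0,-0.7,0,0,0,0,0,0,-1,0,0,0,0,0,0,-1,0,0,0,0,0,0,-1,0,0,0,0,0,0.8,-0.8,0,0,0,0,0,1,-0.5,0,0,0,0,0,1,0,0,0,0,0,0,1,0,0,0,0,0,0,1,0,0,0,0,0,0,1,0,0,0,0,0,0,1,0,0]

```text
time_s: 44.18
tcp_pos: [482.5, -27.4, 220.6]
ee_rot: [-0.0, 0.026, 1.0, 0.0]
force: [0.6, 0.6, -0.3]
width: -0.0
grip_force: 0.0
```

Call:
step_arm:
  series: [0,0,0,0,1,0,0,0,0,0,0,1,0,0,0,0,0,0,1,0,0,0,0,0,0,1,0,0,0,0,0,0,1,0,0,0,0,0,0,0.8,0,0,0,0,0,0,0.4,0,0,0,0,0,0,0,0,0,0,0,0,0,0,0,0]

```text
time_s: 44.93
tcp_pos: [492.1, 156.9, 220.4]
ee_rot: [-0.0, 0.025, 1.0, -0.001]
force: [0.6, 0.1, 0.7]
width: 0.2
grip_force: 0.0
```

```bash
python3 - <<'E'
from h import *
c=cal('top'); im=save('top','t3'); hsv=cv2.cvtColor(im,cv2.COLOR_RGB2HSV)
b=((hsv[...,0]>100)&(hsv[...,0]<130)&(hsv[...,1]>120)&(hsv[...,2]>40)).astype(np.uint8)*255
k=max(cv2.findContours(b,0,1)[0],key=cv2.contourArea); P=plane(c,k.reshape(-1,2),65)[:,:2].astype(np.float32)
print('lid',cv2.minAreaRect(P))
u=np.round(proj(c,[[480,-312,65],[525,-159,65],[522,-238,65]])).astype(int); print([im[v,x].tolist() for x,v in u])
a=cv2.imread('pics/top0.png')[:,:,::-1]
for n,(x0,x1,y0,y1) in dict(soy=(278,318,50,112),tumbler=(214,250,70,120)).items(): print(n,np.abs(a[y0:y1,x0:x1].astype(int)-im[y0:y1,x0:x1]).mean().round(2))
print(r.read_state()['time_s'],r.read_state()['tcp_pos'])
E
```

```text
lid ((521.6876831054688, -234.3241424560547), (267.3072204589844, 154.83840942382812), 87.08538055419922)
[[33, 71, 136], [35, 72, 136], [34, 74, 138]]
soy 8.24
tumbler 7.17
44.9833 [492.17456905 156.24116712 220.43537674]
```

```bash
python3 - <<'E'
from h import *
for f in('top0','t3'):
    im=cv2.imread(f'pics/{f}.png');h=cv2.cvtColor(im,cv2.COLOR_BGR2HSV)
    for lo,hi in(((0,150,120),(6,255,255)),((45,80,30),(90,255,255))):
        m=cv2.inRange(h,lo,hi); m[130:]=0; y,x=np.nonzero(m); print(f,len(x),x.mean().round(1),y.mean().round(1))
print(r.sign_off())
E
```

```text
top0 135 303.2 59.5
top0 684 231.1 98.4
t3 143 303.3 59.6
t3 682 230.9 98.4
the job is handed in; nothing more can be done
None
```

All five items are packed in the case as asked, the lid is shut on the rim, the soy bottle and tumbler haven't moved, and the job was handed in at about 45 s; I viewed 15 pictures, one over the limit of 14.

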